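# Hang the sander rollers on the rocking rack

### The job

One rubber sander roller already hangs on the rocking bar; hang the three that stand on the bench by their hooks in the bar's three free places, one in each gap between collars. Put each next one on the side that balances the bar, so that neither side ever carries two more than the other, and do not lean on the bar: it must never swing far down. At the end all four hang still on a level bar; do not tip the rollers over, and leave the other things on the bench where they are.

Things in the scene. Friction and masses are not known exactly. Their poses are not given: they have to be found in the camera images.
- roller1: black rubber roller 44 mm across, 45 mm high, with a 10 mm thick flat aluminium hook on top; 180 mm tall in all, 0.22 kg. Origin: centre of its underside; z up, x from the hook's stem towards its free lip, y across the hook's thickness. Stands on the bench at the start, lip away from the robot within 0.6 rad.
- roller1_hook (a point): where the rod's axis lies in the hook of roller1 when hung: on the roller's z axis, 128.5 mm above its underside. Every hook is an upside-down J in the xz plane: stem at x = -19 mm (76 to 130 mm high), peaked crown (inside peak 135, outside 144 mm high), lip at x = +19 mm ending 107 mm high; strips 8 mm wide, so the mouth is 30 mm wide and opens downward
- roller2: roller the same as roller1. Stands on the bench at the start, lip away from the robot within 0.6 rad.
- roller2_hook (a point): where the rod's axis lies in the hook of roller2 when hung: on the roller's z axis, 128.5 mm above its underside
- roller3: roller the same as roller1. Stands on the bench at the start, lip away from the robot within 0.6 rad.
- roller3_hook (a point): where the rod's axis lies in the hook of roller3 when hung: on the roller's z axis, 128.5 mm above its underside
- roller4: roller the same as roller1. Hangs by its hook at one of the two inner places at the start, lip away from the robot.
- roller4_hook (a point): where the rod's axis lies in the hook of roller4 when hung: on the roller's z axis, 128.5 mm above its underside
- roller1_tab (a point): middle of the gripping part of roller1's grip tab, 168 mm above its underside; every roller has this flat upright tab on the crown: 24 mm (x) by 10 mm (y), from 144 to 180 mm high
- left_outer (a point): the outer hanging place on the bar, the robot's left, +y: point on the rod's axis, 180 mm from the pivot along the bar; the rod is 12 mm thick and two collars (22 mm across) leave a 29 mm wide gap centred on this point. It tilts with the bar. Axes: y along the bar to the left, x away from the robot square to the bar
- left_inner (a point): the inner hanging place on the bar, the robot's left, +y: point on the rod's axis, 110 mm from the pivot along the bar; the rod is 12 mm thick and two collars (22 mm across) leave a 29 mm wide gap centred on this point. It tilts with the bar
- right_inner (a point): the inner hanging place on the bar, the robot's right, -y: point on the rod's axis, 110 mm from the pivot along the bar; the rod is 12 mm thick and two collars (22 mm across) leave a 29 mm wide gap centred on this point. It tilts with the bar
- right_outer (a point): the outer hanging place on the bar, the robot's right, -y: point on the rod's axis, 180 mm from the pivot along the bar; the rod is 12 mm thick and two collars (22 mm across) leave a 29 mm wide gap centred on this point. It tilts with the bar
- stand: dark steel rack stand fixed to the bench; origin on the bench under the pivot, x away from the robot, y along the bar to the left; base plate 130 (x) x 120 (y) x 15 mm, post and bracket 15 to 43 mm beyond the rod's axis (+x), 240 mm high. The rod lies 210 mm above the bench when level, is 420 mm long and has a 38 mm hub at the pivot
- bar (a joint): tilt of the rocking bar, rad; 0 level, positive when the left end is up; stops at +-0.27. A damped sprung pivot levels it (3 Nm per rad, settles in 1 s): one roller tilts it about 0.08 (inner place) or 0.13 (outer place), two on one side and none opposite about 0.21; one at the like place opposite cancels it
- puck: bystander: dark wooden disc, 48 mm across, 18 mm high, lying on the bench under the bar; origin at its underside
- collar: bystander: steel ring, 48 mm across, 14 mm high, lying on the bench under the bar; origin at its underside
- shim: bystander: dark steel plate 45 x 40 x 12 mm, lying on the bench under the bar; origin at its underside
- block: bystander: cork sanding block 75 x 38 x 26 mm, lying between the standing rollers; origin at its underside
- brush: bystander: bench brush 160 mm long, lying between the standing rollers; origin at its underside
- jar: bystander: closed jar 68 mm across, 85 mm high, standing on the left of the bench; origin at its underside
- mug: bystander: white mug 80 mm across, 90 mm high, standing on the right of the bench; origin at its underside
Things that resemble listed ones, but are neither listed nor needed, are in the scene too. What is shaped like the roller3 but green or turquoise is not meant.

How it is judged:
At the end, for the whole second after the job is handed in: each of the four places has a roller's hook on it (hook point within 20 mm of the place), the bar is level within 0.06 rad and the rollers hang still (under 40 mm/s) (distance between any of roller1_hook, roller2_hook, roller3_hook, roller4_hook and left_outer below 0.02 m and distance between any of roller1_hook, roller2_hook, roller3_hook, roller4_hook and left_inner below 0.02 m and distance between any of roller1_hook, roller2_hook, roller3_hook, roller4_hook and right_inner below 0.02 m and distance between any of roller1_hook, roller2_hook, roller3_hook, roller4_hook and right_outer below 0.02 m and value of joint bar between -0.06 and 0.06 rad and linear speed of each of roller1, roller2, roller3, roller4 below 0.04 m/s); the robot touches nothing.
It fails at once if the bar swings down more than 0.175 rad (about 31 mm at an outer place) to either side, as when one side carries two rollers more than the other or is leaned on (not (value of joint bar between -0.175 and 0.175 rad)).
It fails at once if a roller is knocked over or tipped by more than 0.8 rad (angle between any of roller1, roller2, roller3, roller4's own z axis and vertical above 0.8 rad).
It fails at once if a bystander is pushed more than 40 mm from its place (distance of any of puck, collar, shim, block, brush, jar, mug from where it was at the start of the episode above 0.04 m).
It also fails if it takes over 72 s, if anything falls off the work surface, if the arm or the gripper's body presses on something with over 40 N, if the wrist force passes 120 N, or if a joint passes its speed limit or range.

### The arm

A 6-joint arm with a two-finger parallel gripper is mounted at the origin on the work surface. World frame = base frame: x ahead of the robot, y to its left, z up, the work surface at z = 0. Lengths are in m, angles in rad, forces in N, time in s.
With the tool pointing down it reaches from about 0.25 to 0.8 m from the base axis. Payload 3.9 kg.
Tool frame: the origin (TCP) lies on the centre line of the jaws, within the pads' length; the fingertips stand 17 mm ahead of it and the grasp point (between the pads) lies 2 mm behind it; z points along the fingers, y is the line along which they close (so a half turn about z gives the same grasp; the last joint's range is limited). The gripper opens to 85 mm and grips with 20 to 120 N. Pads are 22 mm wide; open, the fingers measure 114 mm over their backs; the gripper's body (76 mm by 85 mm) begins 54 mm behind the grasp point. The pads swing forward as they close: fully open they stand 13 mm farther back than shut.
Start: joints at [-1.125, 0.26, -0.138, 1.173, 0, 1.571], TCP at [0.226, -0.474, 0.248] pointing down, gripper open.
Joint ranges: [-2.78, 2.78], [-0.83, 1.72], [-1.28, 1.37], [-1.9, 2.12], [-1.57, 1.48], [-3.14, 3.14]. Speed limits (rad/s): [2.57, 2.57, 3.14, 3.14, 3.14, 3.14].

### API

Orientations are given as a unit quaternion [w, x, y, z].
In Python, from plant import ctrl gives the robot as it stands.
- The arm moves only by the tool play_rows, never from a script. Its arguments are lists of equal length, an entry for each row: "grip": the opening, from 0 (shut) to 1 (fully open); "dp": the shift along the tool's x, y, z in cm, a list of three; "dr": the turn, a rotation vector about the tool's x, y, z in rad, a list of three. A call has 1 to 8 rows; each row shifts and turns the commanded pose from where the row before left it, along the tool's axes as they then stand; what a row does not reach is not made up. A row lasts 1/8 s, in which the tool goes at most 62.5 mm and 10.7 degrees, less where a joint would pass 70% of its speed; a pose out of reach is approached as far as the arm can. A call is refused whole if a number of a shift passes 6.25 or a number of a turn 0.188, either way. A call with a gripper value outside its range is refused whole. The fingers move at their own pace and stop on an object; the grip force is fixed at half the most. Time passes only in rows, so rows that do not move let the fingers close. It gives the time, the measured TCP pose, the force, the opening and the grip force at its end, in the units of the state.
- ctrl.state(): the state, without advancing time (a new reading comes with each control period).
- ctrl.capture(name): name is "scene" or "side" or "wrist"; returns a dict with "img" (384x512x3 uint8, red, green, blue), "fx", "fy", "cx", "cy" (pixels), "camera_from_world" (4x4, takes a point from world to camera coordinates); the wrist camera has in their place "mount" (4x4, takes a point from camera to tool coordinates, whose origin is the TCP and whose axes are the flange's). Camera axes: x right, y up, looking along -z (the intrinsics and any distortion apply to the point x, -y, -z); pixel columns grow to the right and rows downward; lengths in m; the calibration is good to about 2 mm. The wrist camera is an equidistant fisheye: a pixel r from the principal point sees the ray r / f radians off the axis. A picture is of the moment at which its call begins: read the wrist's pose just before it. There is no depth.
- ctrl.hand_in(): hands the job in; it is judged then, once.
The state is a dict: "time_s": time; "joints": joint angles; "qd": joint speeds; "effort": joint torques, N m; "ee_pos": TCP position; "tcp_rot": TCP orientation; "force": force on the tool from outside, world axes, zero at the start; "ft_torque": the same for the moment, N m; "opening": finger opening in m; "gripper_force": force on a finger pad.
Only numpy, scipy, OpenCV 4.12 (cv2) and the standard library are available. Lean on these libraries where they do the work, as an engineer would, in place of code of your own. Each camera call takes 0.05 s, during which the arm holds its last target. There are 200 camera calls.

## Working session

There is one attempt and no reset: what is moved stays moved. The work goes in short steps, Python scripts to look and compute and a tool call to move; the robot and the scene stay as the last step left them, time stands still between calls to the robot, and variables do not carry over. Pictures are saved under pics/ and viewed, at most 10 in all, crops included, and the job is handed in when it is done.

Besides the shell and the picture viewer there is one more tool, called after "Request:" as a command line: name --argument value ..., lists and objects as JSON in quotes. play_rows: Moves the arm, as the interface text tells. Its arguments: {"type":"object","properties":{"grip":{"type":"array","items":{"type":"number"}},"dp":{"type":"array","items":{"type":"array","items":{"type":"number"}}},"dr":{"type":"array","items":{"type":"array","items":{"type":"number"}}}},"required":["grip","dp","dr"]}

```bash
ls; mkdir -p pics; cat > h.py <<'E'
import numpy as np, cv2, json
from plant import ctrl
from scipy.spatial.transform import Rotation as R
def cap(n):
    s=ctrl.state(); c=ctrl.capture(n); c['s']=s; return c
def save(c,f): cv2.imwrite('pics/'+f,cv2.cvtColor(c['img'],cv2.COLOR_RGB2BGR))
def T(s):
    M=np.eye(4); q=s['tcp_rot']; M[:3,:3]=R.from_quat([q[1],q[2],q[3],q[0]]).as_matrix(); M[:3,3]=s['ee_pos']; return M
def ray(c,u,v):
    """world origin, unit direction"""
    if 'mount' in c:
        W=T(c['s'])@np.array(c['mount']); x=(u-c['cx'])/c['fx']; y=(v-c['cy'])/c['fy']; r=np.hypot(x,y)
        d=np.array([np.sin(r)*x/(r+1e-12),-np.sin(r)*y/(r+1e-12),-np.cos(r)])
    else:
        W=np.linalg.inv(np.array(c['camera_from_world'])); d=np.array([(u-c['cx'])/c['fx'],-(v-c['cy'])/c['fy'],-1.])
    d=W[:3,:3]@d; return W[:3,3],d/np.linalg.norm(d)
def onz(c,u,v,z):
    o,d=ray(c,u,v); return o+d*(z-o[2])/d[2]
def proj(c,p):
    if 'mount' in c:
        q=np.linalg.inv(T(c['s'])@np.array(c['mount']))@np.r_[p,1]; a=np.arctan2(np.hypot(q[0],q[1]),-q[2]); n=np.hypot(q[0],q[1])+1e-12
        return c['cx']+c['fx']*a*q[0]/n, c['cy']-c['fy']*a*q[1]/n
    q=np.array(c['camera_from_world'])@np.r_[p,1]; return c['cx']+c['fx']*q[0]/-q[2], c['cy']+c['fy']*q[1]/q[2]
def tri(*rs):
    A=sum(np.eye(3)-np.outer(d,d) for o,d in rs); b=sum((np.eye(3)-np.outer(d,d))@o for o,d in rs)
    p=np.linalg.solve(A,b); return p,[float(np.linalg.norm(np.cross(p-o,d))) for o,d in rs]
E
python3 - <<'E'
from h import *
s=ctrl.state(); print(s)
for n in('scene','side','wrist'):
    c=cap(n); save(c,n+'0.png'); print(n,{k:(np.round(v,3).tolist()) for k,v in c.items() if k not in('img','s')})
a=cv2.imread('pics/scene0.png');b=cv2.imread('pics/side0.png')
E
```

```text
pics
{'time_s': 0.0, 'joints': array([-1.12498820e+00,  2.60680390e-01, -1.39397012e-01,  1.17265106e+00,
       -3.78279050e-05,  1.57081809e+00]), 'qd': array([-0.00162428, -0.00097555,  0.0010797 ,  0.00089528,  0.00152913,
       -0.00069432]), 'effort': array([-1.05360763e-03, -4.05674636e+01,  2.53923261e+01,  1.85723172e-02,
        1.86997913e-04, -7.14652444e-06]), 'ee_pos': array([ 0.22608657, -0.47311453,  0.24745617]), 'tcp_rot': array([-9.37981105e-04,  9.75261528e-01,  2.21052072e-01, -2.32017360e-04]), 'force': array([-0.30405144,  0.116259  ,  0.04874536]), 'ft_torque': array([-0.00770026,  0.07334013, -0.02668842]), 'gripper_force': 0.0, 'opening': 0.08519862585678446}
scene {'fx': 411.379, 'fy': 411.379, 'cx': 253.311, 'cy': 197.471, 'camera_from_world': [[0.717, 0.697, -0.015, -0.365], [-0.565, 0.594, 0.573, 0.226], [0.408, -0.403, 0.819, -1.342], [0.0, 0.0, 0.0, 1.0]]}
side {'fx': 465.563, 'fy': 465.563, 'cx': 252.716, 'cy': 193.663, 'camera_from_world': [[-0.971, -0.237, 0.021, 0.503], [0.181, -0.68, 0.71, -0.169], [-0.154, 0.693, 0.704, -1.219], [0.0, 0.0, 0.0, 1.0]]}
wrist {'fx': 297.319, 'fy': 297.319, 'cx': 260.222, 'cy': 191.543, 'mount': [[0.0, 0.946, 0.324, 0.085], [1.0, -0.0, 0.0, 0.0], [0.0, 0.324, -0.946, -0.125], [0.0, 0.0, 0.0, 1.0]]}
```

View pics/scene0.png

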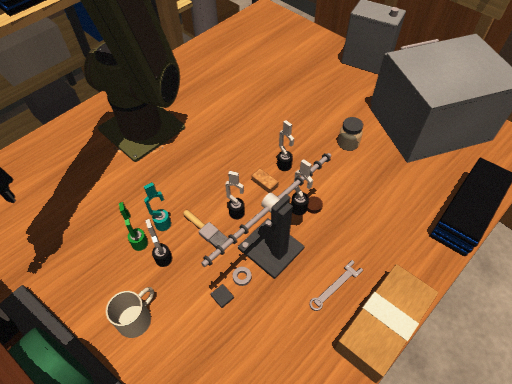

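View pics/side0.png

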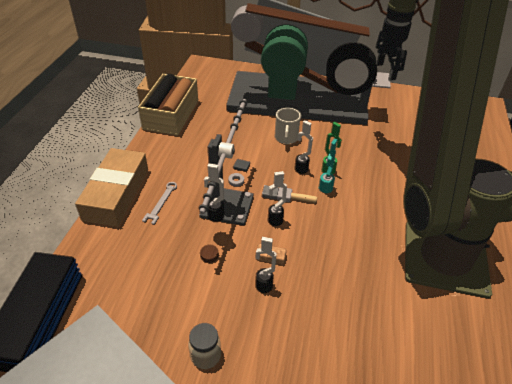

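Scene: black standing rollers at about (285,160), (236,208), (162,255); the hung one is at (300,200), on the left side of the bar; the bar runs (205,263) to (327,158). Green/turquoise decoys are at (137,240) and (162,218). Next, enlarged crops for pixel picks.

```bash
python3 - <<'E'
import cv2
a=cv2.imread('pics/scene0.png')[115:280,125:345]; cv2.imwrite('pics/sc.png',cv2.resize(a,None,fx=3.6,fy=3.6,interpolation=cv2.INTER_CUBIC))
a=cv2.imread('pics/side0.png')[95:295,180:350]; cv2.imwrite('pics/sd.png',cv2.resize(a,None,fx=3,fy=3,interpolation=cv2.INTER_CUBIC))
E
```

```text
(no output)
```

View pics/sc.png

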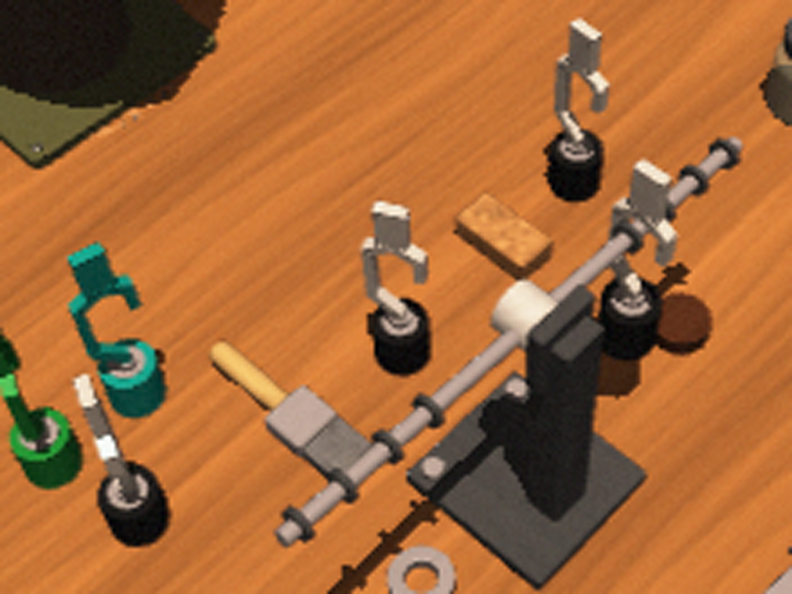

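View pics/sd.png

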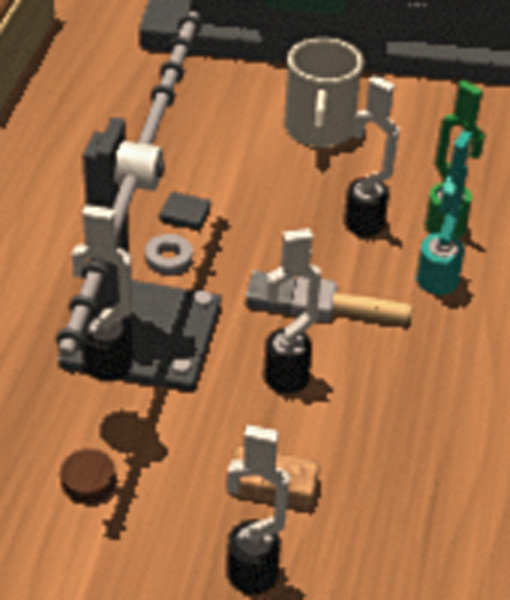

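```bash
cat >> h.py <<'E'
S=lambda x,y:(125+x/3.6,115+y/3.6)
D=lambda x,y:(180+x/3,95+y/3)
E
python3 - <<'E'
from h import *
a=cap('scene');b=cap('side')
P=dict(A_tab=((584,48),(261,452)),B_tab=((391,230),(298,253)),C_tab=((85,390),(381,97)),D_tab=((651,192),(100,228)),
hub=((522,312),(139,165)),Lend=((733,148),(68,350)),Rend=((287,532),(194,18)),
A_45=((577,148),(253,538)),B_45=((401,323),(289,348)),C_45=((132,496),(368,192)),
A_lip=((599,105),(236,492)),A_stem=((562,100),(283,505)),B_lip=((422,280),(278,285)),B_stem=((371,285),(313,305)),
C_lip=((106,447),(362,130)),C_stem=((103,420),(391,155)),jar=((790,70),(75,735)),puck=((682,320),(88,470)),block=((505,225),(275,475)))
for k,(s,d) in P.items():
    p,e=tri(ray(a,*S(*s)),ray(b,*D(*d))); print(k,p.round(3),np.round(e,3))
E
```

```text
A_tab [0.441 0.204 0.157] [0.002 0.002]
B_tab [ 0.458 -0.017  0.155] [0.002 0.002]
C_tab [ 0.419 -0.244  0.166] [0.002 0.002]
D_tab [0.602 0.079 0.234] [0.002 0.002]
hub [ 0.598 -0.032  0.211] [0.001 0.001]
Lend [0.599 0.174 0.193] [0.002 0.002]
Rend [ 0.607 -0.237  0.224] [0.003 0.003]
A_45 [0.443 0.202 0.045] [0.002 0.002]
B_45 [ 0.458 -0.015  0.039] [0.002 0.002]
C_45 [ 0.425 -0.248  0.04 ] [0.003 0.003]
A_lip [0.458 0.206 0.105] [0.002 0.002]
A_stem [0.423 0.199 0.091] [0.004 0.004]
B_lip [ 0.476 -0.013  0.114] [0.007 0.007]
B_stem [ 0.442 -0.027  0.086] [0.003 0.003]
C_lip [ 0.434 -0.25   0.119] [0.002 0.002]
C_stem [ 0.403 -0.236  0.103] [0. 0.]
jar [0.522 0.394 0.043] [0.006 0.006]
puck [0.6   0.147 0.014] [0.003 0.003]
block [0.442 0.117 0.021] [0.002 0.002]
```

Request:
play_rows --grip '[0.6,0.6,0.6,0.6,0.6,0.6,0.6,0.6]' --dp '[[0,0,0],[0,0,0],[0,0,0],[0,0,0],[0,0,0],[1.67,-5.74,0],[1.67,-5.74,0],[1.67,-5.74,0]]' --dr '[[0,0,0.173],[0,0,0.173],[0,0,0.173],[0,0,0.173],[0,0,0.173],[0,0,0],[0,0,0],[0,0,0]]'

```text
time_s: 1.25
ee_pos: [0.343, -0.3356, 0.2483]
tcp_rot: [0.0, 0.978, -0.209, 0.0]
force: [0.0, -0.3, -0.2]
opening: 0.0514
gripper_force: 0.0
```

Request:
play_rows --grip '[0.6,0.6,0.6]' --dp '[[1.67,-5.74,0],[1.67,-5.74,0],[0,0,0]]' --dr '[[0,0,0],[0,0,0],[0,0,0]]'

```text
time_s: 1.62
ee_pos: [0.4216, -0.2426, 0.2482]
tcp_rot: [-0.0, 0.979, -0.205, 0.0]
force: [0.5, -0.5, 0.5]
opening: 0.0511
gripper_force: 0.0
```

```bash
cat >> h.py <<'E'
def yaw(s): m=T(s)[:3,:3]; return float(np.arctan2(m[1,0],m[0,0]))
def pose(s=None):
    s=s or ctrl.state(); print('t',round(s['time_s'],2),'p',np.round(s['ee_pos'],4),'yaw',round(yaw(s),3),'zax',T(s)[:3,2].round(3),'F',np.round(s['force'],1),'open',round(s['opening'],4),'g',round(s['gripper_force'],1))
def delta(p,y=None):
    "shift in tool axes, cm, after turning to yaw y first"
    s=ctrl.state(); y0=yaw(s); y=y0 if y is None else y; d=(np.array(p)-s['ee_pos'])*100; c,n=np.cos(y),np.sin(y)
    print('turn drz',round(y0-y,3),'dp',np.round([c*d[0]+n*d[1],n*d[0]-c*d[1],-d[2]],2))
E
python3 - <<'E'
from h import *
pose(); c=cap('wrist'); 
for n,p in dict(tabtop=(.419,-.246,.18),tab=(.419,-.246,.16)).items(): print(n,np.round(proj(c,np.array(p)),0))
cv2.imwrite('pics/w1.png',cv2.resize(cv2.cvtColor(c['img'],cv2.COLOR_RGB2BGR),(768,576)))
np.savez('w1.npz',img=c['img'])
a=cap('scene');b=cap('side')
for k,(s,d) in dict(turq=((88,262),(462,150)),green=((5,350),(468,103))).items(): print(k,tri(ray(a,*S(*s)),ray(b,*D(*d)))[0].round(3))
E
```

```text
t 1.62 p [ 0.4216 -0.2426  0.2482] yaw -0.412 zax [ 0.001  0.001 -1.   ] F [ 0.5 -0.5  0.5] open 0.0511 g 0.0
tabtop [268. 217.]
tab [267. 207.]
turq [ 0.337 -0.181  0.166]
green [ 0.343 -0.261  0.157]
```

View pics/w1.png

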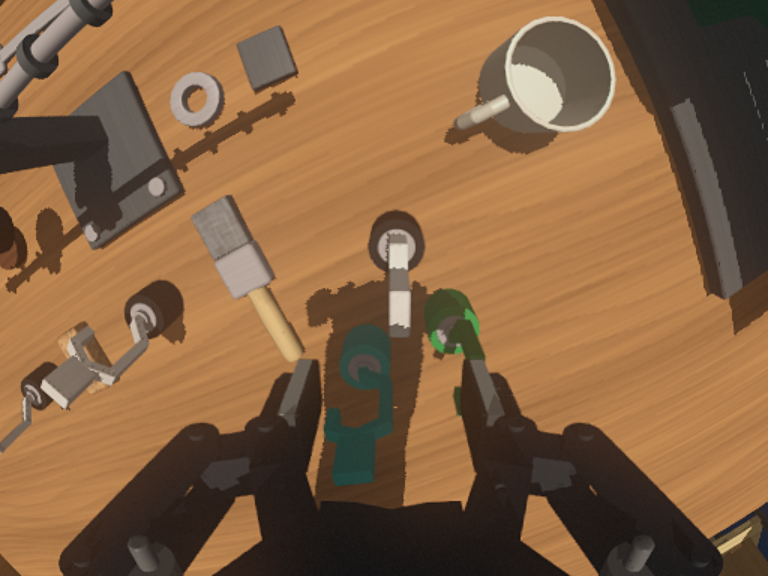

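Wrist view: roller C's hook is straight in line with the tool at column ~399 (of 768), tab end at row ~335, matching the prediction (402,325) to ~1 mm; decoys are clear behind.

```bash
python3 - <<'E'
from h import *
delta((.4205,-.246,.166))
E
```

```text
turn drz 0.0 dp [ 0.14 -0.04  8.22]
```

Request:
play_rows --grip '[0.6,0.6,0.6,0.6,0.1,0.1,0.1,0.1]' --dp '[[0.1,0,4],[0,0,3],[0,0,1.2],[0,0,0],[0,0,0],[0,0,0],[0,0,0],[0,0,0]]' --dr '[[0,0,0],[0,0,0],[0,0,0],[0,0,0],[0,0,0],[0,0,0],[0,0,0],[0,0,0]]'

```text
time_s: 2.78
ee_pos: [0.4211, -0.2464, 0.1674]
tcp_rot: [0.001, 0.978, -0.208, 0.001]
force: [-0.8, -0.6, 5.2]
opening: 0.0095
gripper_force: 39.5
```

Request:
play_rows --grip '[0.1,0.1,0.1,0.1,0.1,0.1,0.1,0.1]' --dp '[[0,0,-2.5],[0,0,-4],[0,0,-4],[0,0,-4],[3,-1,0],[4,-1.3,0],[4,-1,0],[0.8,0,0]]' --dr '[[0,0,0],[0,0,-0.142],[0,0,-0.142],[0,0,-0.142],[0,0,0],[0,0,0],[0,0,0],[0,0,0]]'

```text
time_s: 3.78
ee_pos: [0.5401, -0.211, 0.3099]
tcp_rot: [-0.0, 1.0, 0.005, -0.001]
force: [0.0, -0.6, -3.0]
opening: 0.0093
gripper_force: 38.9
```

```bash
python3 - <<'E'
from h import *
pose(); c=cap('wrist'); save(c,'w2r.png')
for sy in (-.16,-.2,-.09,-.13):
    p=np.array([.603,-.0315+sy,.211-.075*sy]); print(sy,np.round(np.array(proj(c,p))*1.5,0))
cv2.imwrite('pics/w2.png',cv2.resize(cv2.cvtColor(c['img'],cv2.COLOR_RGB2BGR),(768,576)))
E
```

```text
t 3.77 p [ 0.5401 -0.211   0.3099] yaw 0.009 zax [-0.001  0.001 -1.   ] F [ 0.  -0.6 -3. ] open 0.0093 g 38.9
-0.16 [352. 186.]
-0.2 [436. 187.]
-0.09 [217. 188.]
-0.13 [291. 186.]
```

View pics/w2.png

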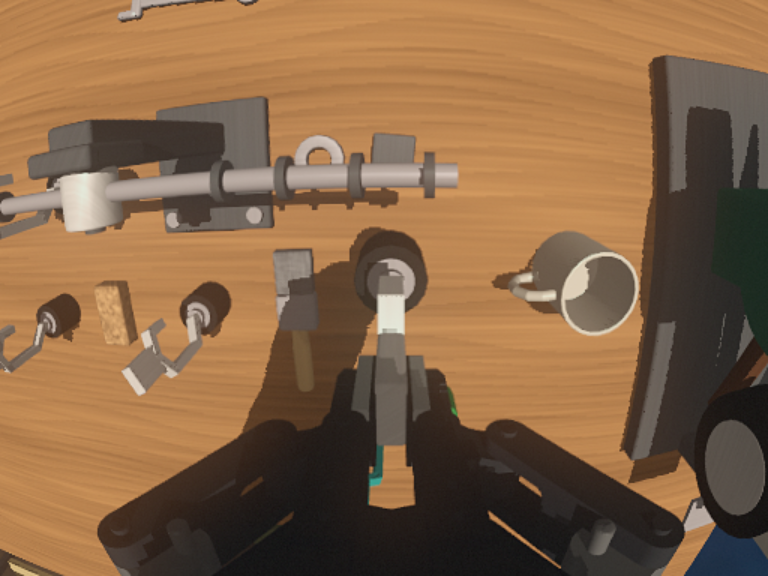

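Wrist view: rod at row ~176, right-outer collars at columns 356/429 (mid 392.5), right-inner collars at 221/284. y agrees to 1 mm; the rod lies a few mm farther out.

```bash
python3 - <<'E'
from h import *
s=ctrl.state(); c=dict(cap('wrist')); a=cap('scene')
for n,u,v,z in (('RO',392.5,176,.2245),('RI',252.5,179.5,.2195),('shaftL',120,191,.2125)): print(n,onz(c,u/1.5,v/1.5,z).round(4))
for n,w,sc in (('RO',(392.5,176),(320.5,503)),('RI',(252.5,179.5),(408.5,425.5))):
    p,e=tri(ray(c,w[0]/1.5,w[1]/1.5),ray(a,*S(*sc))); print(n,p.round(4),np.round(e,4))
pose()
E
```

```text
RO [ 0.6075 -0.2113  0.2245]
RI [ 0.6065 -0.1419  0.2195]
shaftL [ 0.6044 -0.0571  0.2125]
RO [ 0.6076 -0.2109  0.221 ] [0.0006 0.0006]
RI [ 0.6063 -0.1405  0.2172] [0.0006 0.0006]
t 3.92 p [ 0.5375 -0.212   0.3105] yaw 0.007 zax [-0.002  0.    -1.   ] F [-0.6  0.4 -1.5] open 0.0095 g 38.9
```

Request:
play_rows --grip '[0.1,0.1,0.1,0.1,0.1,0.1,0.1,0.1]' --dp '[[2,-0.1,0],[3,0,0],[2,0,0],[0,0,0],[0,0,1.5],[0,0,2],[0,0,1.5],[0,0,0]]' --dr '[[0,0,-0.01],[0,0,0],[0,0,0],[0,0,0],[0,0,0],[0,0,0],[0,0,0],[0,0,0]]'

```text
time_s: 4.92
ee_pos: [0.6063, -0.2101, 0.2603]
tcp_rot: [-0.001, 1.0, 0.008, -0.002]
force: [-0.9, 0.2, -1.6]
opening: 0.0094
gripper_force: 38.9
```

```bash
python3 - <<'E'
from h import *
pose(); w=cap('wrist');a=cap('scene');b=cap('side')
W=cv2.resize(w['img'][60:330,150:400],None,fx=1.8,fy=1.8,interpolation=cv2.INTER_CUBIC)
A=cv2.resize(a['img'][190:290,170:300],None,fx=2.6,fy=2.6,interpolation=cv2.INTER_CUBIC)
B=cv2.resize(b['img'][60:190,190:320],None,fx=2,fy=2,interpolation=cv2.INTER_CUBIC)
M=np.zeros((530,800,3),np.uint8); M[:W.shape[0],:450]=W[:,:450]; M[:260,455:455+338]=A[:260]; M[265:525,455:715]=B
cv2.imwrite('pics/m3.png',M[:,:,::-1])
E
```

```text
t 4.92 p [ 0.6063 -0.2101  0.2603] yaw 0.016 zax [-0.003  0.001 -1.   ] F [-0.9  0.2 -1.6] open 0.0094 g 38.9
```

View pics/m3.png

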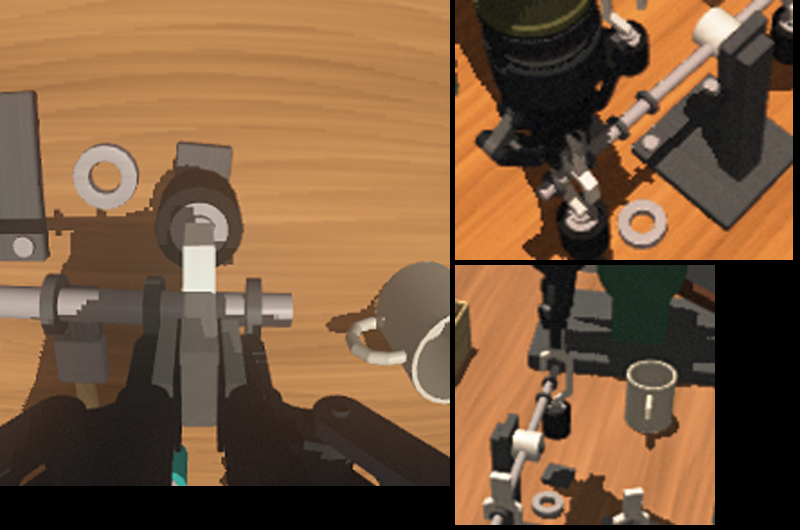

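Hook sits between the collars (columns 155 and 253, hook 199), with the rod inside the mouth. Lower until the bar carries it, then release.

Request:
play_rows --grip '[0.1,0.1,0.1,0.1,0.2,0.3,0.4,0.4]' --dp '[[0,0,0.6],[0,0,0.7],[0,0,0.6],[0,0,0],[0,0,0],[0,0,0],[0,0,0],[0,0,0]]' --dr '[[0,0,0],[0,0,0],[0,0,0],[0,0,0],[0,0,0],[0,0,0],[0,0,0],[0,0,0]]'

```text
time_s: 6.08
ee_pos: [0.6083, -0.21, 0.2424]
tcp_rot: [-0.0, 1.0, 0.008, 0.0]
force: [-0.1, -0.1, 0.4]
opening: 0.0342
gripper_force: 0.0
```

Request:
play_rows --grip '[0.5,0.5,0.5,0.6]' --dp '[[0,0,-1.5],[0,0,-3],[0,0,-2],[0,0,0]]' --dr '[[0,0,0],[0,0,0],[0,0,0],[0,0,-0.184]]'

```text
time_s: 6.58
ee_pos: [0.6094, -0.2106, 0.311]
tcp_rot: [0.001, 0.995, 0.103, 0.003]
force: [0.3, -0.6, -0.5]
opening: 0.0513
gripper_force: 0.0
```

Request:
play_rows --grip '[0.6,0.6,0.6,0.6,0.6,0.6,0.6,0.6]' --dp '[[-1,-5.47,0],[-1,-5.47,0],[-1,-5.47,0.5],[-1,-5.47,0.5],[-1,-5.47,1],[-1,-5.47,1],[-1,-5.47,1],[-1,-5.47,1]]' --dr '[[0,0,0],[0,0,0],[0,0,0],[0,0,0],[0,0,0],[0,0,0],[0,0,0],[0,0,0]]'

```text
time_s: 7.58
ee_pos: [0.4549, 0.147, 0.2597]
tcp_rot: [-0.025, 0.99, 0.14, -0.003]
force: [1.0, -0.6, -0.1]
opening: 0.0511
gripper_force: 0.0
```

Request:
play_rows --grip '[0.6,0.6]' --dp '[[0,0,0],[0,0,0]]' --dr '[[0,0,0],[0,0,0]]'

```text
time_s: 7.82
ee_pos: [0.4561, 0.1453, 0.2597]
tcp_rot: [-0.024, 0.99, 0.139, -0.003]
force: [0.5, -0.1, 0.8]
opening: 0.051
gripper_force: 0.0
```

```bash
python3 - <<'E'
from h import *
pose(); w=cap('wrist')
for z in (.18,.144): print(np.round(proj(w,np.array([.442,.203,z])),0))
W=w['img'][130:330,170:350]; W=cv2.resize(W,None,fx=2.2,fy=2.2)
a=cap('scene');b=cap('side');A=cv2.resize(a['img'][150:280,190:340],None,fx=2.5,fy=2.5,interpolation=cv2.INTER_CUBIC)
B=cv2.resize(b['img'][90:235,190:270],None,fx=1.8,fy=1.8,interpolation=cv2.INTER_CUBIC)
M=np.zeros((600,800,3),np.uint8); M[:W.shape[0],:W.shape[1]]=W; M[:325,400:775]=A; M[330:330+B.shape[0],400:400+B.shape[1]]=B
cv2.imwrite('pics/m4.png',M[:,:,::-1])
E
```

```text
t 7.83 p [0.4561 0.1453 0.2597] yaw 0.279 zax [-0.012  0.047 -0.999] F [ 0.5 -0.1  0.8] open 0.051 g 0.0
[188. 206.]
[199. 191.]
```

View pics/m4.png

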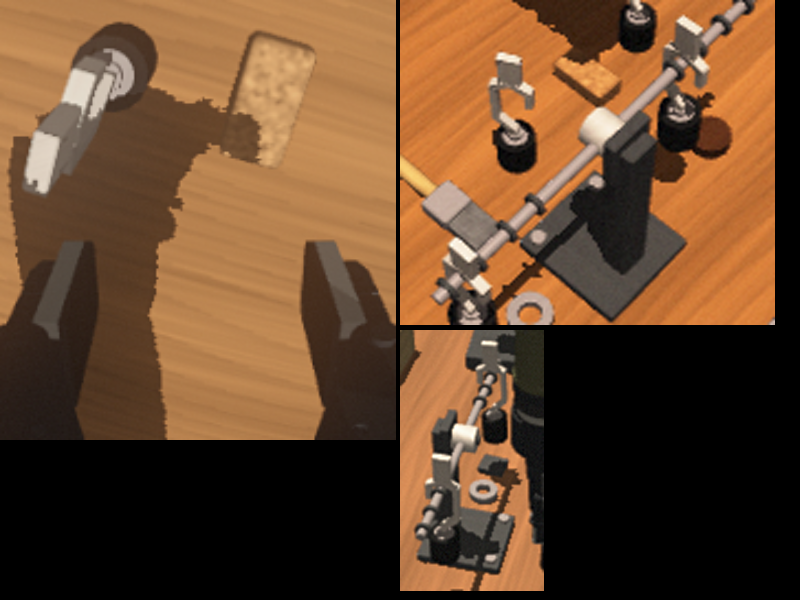

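C hangs on right_outer, between its collars. The fast traverse was cut short and left a small tilt, which I'll correct now.

```bash
cat >> h.py <<'E'
def full(p,y):
    "dp at present orientation (cm), dr rotvec in tool axes to reach vertical with yaw y"
    s=ctrl.state(); Rt=T(s)[:3,:3]; c,n=np.cos(y),np.sin(y); G=np.array([[c,n,0],[n,-c,0],[0,0,-1.]])
    print('dr first',R.from_matrix(Rt.T@G).as_rotvec().round(3),'then dp',(G.T@(np.array(p)-s['ee_pos'])*100).round(2))
E
python3 - <<'E'
from h import *
full((.442,.203,.25),.2)
E
```

```text
dr first [-0.049  0.002  0.078] then dp [-0.23 -5.97  0.93]
```

Request:
play_rows --grip '[0.6,0.6,0.6,0.6,0.6]' --dp '[[0,0,0],[0,-3,0.4],[-0.2,-3,0.4],[0,0,0],[0,0,0]]' --dr '[[-0.049,0.002,0.078],[0,0,0],[0,0,0],[0,0,0],[0,0,0]]'

```text
time_s: 8.6
ee_pos: [0.4533, 0.1461, 0.2525]
tcp_rot: [-0.025, 0.99, 0.14, -0.004]
force: [-0.6, -0.4, -1.3]
opening: 0.0511
gripper_force: 0.0
```

```bash
python3 - <<'E'
from h import *
pose(); w=cap('wrist')
for z in (.18,.168,.144): print(z,np.round(proj(w,np.array([.442,.203,z])),0))
# hook mask: grey/white (low saturation), bright, in central area
hsv=cv2.cvtColor(w['img'],cv2.COLOR_RGB2HSV); m=((hsv[...,1]<45)&(hsv[...,2]>85)).astype(np.uint8)
m[:, :200]=0; m[:,330:]=0; m[250:]=0
n,l,st,ce=cv2.connectedComponentsWithStats(m)
for i in range(1,n):
    if st[i,4]>60:
        print(st[i],ce[i].round(1))
        if 200<ce[i][0]<320:
            for r in range(st[i,1],st[i,1]+st[i,3],4): x=np.where(l[r]==i)[0]; print(r,x.min(),x.max())
full((.442,.203,.166),.2)
E
```

```text
t 8.6 p [0.4533 0.1461 0.2525] yaw 0.281 zax [-0.015  0.047 -0.999] F [-0.6 -0.4 -1.3] open 0.0511 g 0.0
0.18 [187. 206.]
0.168 [192. 200.]
0.144 [199. 190.]
[210 151  21  32 292] [221.2 165.9]
151 219 222
155 221 228
159 218 230
163 217 230
167 215 230
171 213 227
175 212 218
179 211 216
[200 159  14  26 203] [205.9 169. ]
159 203 204
163 202 213
167 200 212
171 200 210
175 200 209
179 207 208
183 206 207
dr first [-0.05   0.003  0.081] then dp [ 0.02 -5.81  8.66]
```

```bash
python3 - <<'E'
from h import *
print(ctrl.state()['joints'].round(3))
E
```

```text
[ 0.28   0.176 -0.239  1.157  0.05   3.141]
```

q6 was at its limit (3.14): yaw = q1 − q6 + π, so for A I must use the half-turned grasp (tool x toward the robot).

Request:
play_rows --grip '[0.6,0.6,0.6,0.6,0.6,0.6,0.6,0.6]' --dp '[[0,0,0],[0,0,0],[0,0,0],[0,0,0],[0,0,0],[0,0,0],[0,0,0],[0,0,0]]' --dr '[[0,0,-0.15],[0,0,-0.18],[0,0,-0.18],[0,0,-0.18],[0,0,-0.18],[0,0,-0.18],[0,0,-0.18],[0,0,-0.18]]'

```text
time_s: 9.65
ee_pos: [0.4535, 0.1457, 0.2526]
tcp_rot: [-0.021, 0.661, 0.75, 0.013]
force: [-0.4, 0.7, -0.6]
opening: 0.0515
gripper_force: 0.0
```

Request:
play_rows --grip '[0.6,0.6,0.6,0.6,0.6,0.6,0.6,0.6]' --dp '[[0,0,0],[0,0,0],[0,0,0],[0,0,0],[0,0,0],[0,0,0],[0,0,0],[0,0,0]]' --dr '[[0,0,-0.18],[0,0,-0.18],[0,0,-0.18],[0,0,-0.18],[0,0,-0.18],[0,0,-0.18],[0,0,-0.18],[0,0,-0.18]]'

```text
time_s: 10.65
ee_pos: [0.4535, 0.1457, 0.2526]
tcp_rot: [-0.008, 0.003, 1.0, 0.024]
force: [0.4, -0.4, -1.3]
opening: 0.0507
gripper_force: 0.0
```

```bash
python3 - <<'E'
from h import *
pose(); full((.442,.203,.25),.2+np.pi); print(ctrl.state()['joints'].round(3))
E
```

```text
t 10.65 p [0.4535 0.1457 0.2526] yaw 3.136 zax [-0.015  0.048 -0.999] F [ 0.4 -0.4 -1.3] open 0.0507 g 0.0
dr first [ 0.049 -0.01  -0.206] then dp [-0.01  5.84  0.26]
[ 0.279  0.176 -0.239  1.157  0.05   0.285]
```

Request:
play_rows --grip '[0.6,0.6,0.6,0.6,0.6,0.6]' --dp '[[0,0,0],[0,0,0],[0,3,0.2],[0,2.84,0],[0,0,0],[0,0,0]]' --dr '[[0.024,-0.005,-0.103],[0.025,-0.005,-0.103],[0,0,0],[0,0,0],[0,0,0],[0,0,0]]'

```text
time_s: 11.4
ee_pos: [0.4421, 0.2026, 0.2505]
tcp_rot: [-0.0, -0.097, 0.995, -0.0]
force: [0.4, -0.2, -0.2]
opening: 0.0511
gripper_force: 0.0
```

```bash
python3 - <<'E'
from h import *
pose(); w=cap('wrist'); save(w,'w5r.png'); b=cap('side'); a=cap('scene')
for z in (.18,.168,.144): print(z,np.round((np.array(proj(w,np.array([.442,.203,z])))-[170,60])*2.2,0))
W=cv2.resize(w['img'][60:330,170:350],None,fx=2.2,fy=2.2)
A=cv2.resize(a['img'][150:280,190:340],None,fx=2.5,fy=2.5,interpolation=cv2.INTER_CUBIC)
M=np.zeros((600,800,3),np.uint8); M[:594,:396]=W[:594]; M[:325,400:775]=A
cv2.imwrite('pics/m5.png',M[:,:,::-1])
full((.442,.203,.166),.2+np.pi)
E
```

```text
t 11.4 p [0.4421 0.2026 0.2505] yaw -2.947 zax [-0.001 -0.001 -1.   ] F [ 0.4 -0.2 -0.2] open 0.0511 g 0.0
0.18 [199. 334.]
0.168 [199. 320.]
0.144 [199. 297.]
dr first [-0.    -0.001 -0.007] then dp [0.01 0.07 8.46]
```

View pics/m5.png

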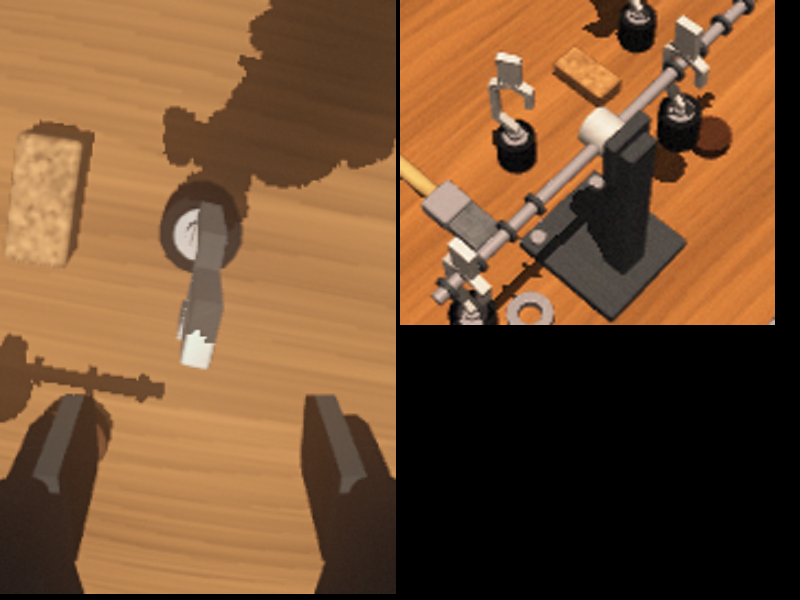

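Wrist view: A's tab is centred at (198,332), as predicted, but turned ~0.13 rad from the tool axis. Turn, descend and grip.

Request:
play_rows --grip '[0.6,0.6,0.6,0.6,0.1,0.1,0.1,0.1]' --dp '[[0,0,0],[0,0,4],[0,0,3],[0,0,1.4],[0,0,0],[0,0,0],[0,0,0],[0,0,0]]' --dr '[[0,0,0.13],[0,0,0],[0,0,0],[0,0,0],[0,0,0],[0,0,0],[0,0,0],[0,0,0]]'

```text
time_s: 12.55
ee_pos: [0.4432, 0.2036, 0.1678]
tcp_rot: [0.001, -0.032, 0.999, 0.001]
force: [0.2, 0.0, 5.4]
opening: 0.0095
gripper_force: 39.5
```

```bash
python3 - <<'E'
from h import *
pose(); a=cap('scene'); b=cap('side')
# fresh measurement of bar: left tip from scene/side, hub was fixed; predicted tilt ~+0.05
for t in (0.03,0.05,0.07):
    p=np.array([.604,-.0315+.21*np.cos(t),.211+.21*np.sin(t)]); print(t,np.round(proj(a,p),1),np.round(proj(b,p),1))
for n,c,(x0,x1,y0,y1) in (('scene',a,(300,345,140,185)),('side',b,(185,215,160,225))):
    cv2.imwrite(f'pics/{n}_tip.png',cv2.cvtColor(cv2.resize(c['img'][y0:y1,x0:x1],None,fx=6,fy=6),cv2.COLOR_RGB2BGR))
full((.535,.148,.311),.017+np.pi)
E
```

```text
t 12.55 p [0.4432 0.2036 0.1678] yaw -3.077 zax [ 0.002  0.001 -1.   ] F [0.2 0.  5.4] open 0.0095 g 39.5
0.03 [331.9 149.4] [198.2 205.5]
0.05 [332.1 148.3] [198.1 204.2]
0.07 [332.2 147.1] [198.1 202.8]
dr first [0.001 0.002 0.048] then dp [ -9.08  -5.72 -14.32]
```

Request:
play_rows --grip '[0.1,0.1,0.1,0.1,0.1,0.1,0.1,0.1]' --dp '[[0,0,-2.5],[0,0,-4],[0,0,-4],[0,0,-3.7],[-3,-1.9,0],[-3,-1.9,0],[-3,-1.9,0],[0,0,0]]' --dr '[[0,0,0],[0,0,0.024],[0,0,0.024],[0,0,0],[0,0,0],[0,0,0],[0,0,0],[0,0,0]]'

```text
time_s: 13.65
ee_pos: [0.5345, 0.1463, 0.3072]
tcp_rot: [-0.001, -0.007, 1.0, -0.0]
force: [-0.0, 0.1, -1.6]
opening: 0.0097
gripper_force: 38.9
```

```bash
python3 - <<'E'
from h import *
pose(); w=cap('wrist'); a=cap('scene'); b=cap('side')
# tilt check: left tip column profile: bar pixels in scene near left end, light grey low saturation
for n,c in (('scene',a),('side',b),('wrist',w)):
    hsv=cv2.cvtColor(c['img'],cv2.COLOR_RGB2HSV).astype(int); m=((hsv[...,1]<60)&(hsv[...,2]>90))
    for sy in (.15,.17,.18,.19,.206):
        bst=None
        for t in np.arange(-.1,.12,.01):
            p=np.array([.604-.018*sy,-.0315+sy*np.cos(t),.211+sy*np.sin(t)]); u,v=np.round(proj(c,p)).astype(int)
            if 1<=u<511 and 1<=v<383 and m[v,u]: bst=(bst or [])+[round(float(t),2)]
        print(n,sy,np.round(proj(c,np.array([.601,-.0315+sy,.22])),0),bst)
full((.6005,.1485,.309),.018+np.pi)
E
```

```text
t 13.65 p [0.5345 0.1463 0.3072] yaw -3.128 zax [-0.002 -0.001 -1.   ] F [-0.   0.1 -1.6] open 0.0097 g 38.9
scene 0.15 [315. 162.] [-0.0, 0.01, 0.02, 0.03, 0.04, 0.05, 0.06, 0.07, 0.08, 0.09, 0.1, 0.11]
scene 0.17 [321. 157.] [0.05, 0.06, 0.07, 0.08, 0.09, 0.1, 0.11]
scene 0.18 [323. 155.] [-0.02, -0.0, 0.01, 0.02, 0.03, 0.04, 0.05, 0.06, 0.07, 0.08, 0.09, 0.1]
scene 0.19 [326. 153.] [-0.01, -0.0, 0.01, 0.02, 0.03, 0.04, 0.05, 0.06, 0.07, 0.08, 0.09, 0.1]
scene 0.206 [330. 149.] [0.03, 0.04, 0.05, 0.06, 0.07, 0.08]
side 0.15 [208. 187.] [-0.08, -0.07, -0.06, -0.05, -0.04, -0.03, -0.02, 0.03, 0.04, 0.05, 0.06, 0.07, 0.08, 0.09, 0.1]
side 0.17 [205. 193.] [-0.05, -0.04, -0.03, -0.02, -0.01, -0.0, 0.01, 0.02, 0.03, 0.04, 0.05, 0.06, 0.07, 0.08, 0.09, 0.1]
side 0.18 [204. 196.] [-0.07, -0.06, -0.05, -0.04, 0.01, 0.02, 0.03, 0.04, 0.05, 0.06, 0.07, 0.08, 0.09, 0.1, 0.11]
side 0.19 [202. 199.] [-0.1, -0.09, -0.05, -0.04, -0.03, -0.02, -0.01, -0.0, 0.01, 0.02, 0.03, 0.07, 0.08, 0.09]
side 0.206 [200. 204.] [-0.1, -0.09, -0.08, -0.07, 0.05, 0.06, 0.07, 0.08, 0.09]
wrist 0.15 [226. 275.] None
wrist 0.17 [250. 275.] [-0.1, -0.09, -0.08]
wrist 0.18 [261. 275.] [-0.1, -0.09, -0.08, -0.07, -0.06, -0.05, -0.04, -0.03, -0.02, -0.01, -0.0, 0.01, 0.02, 0.03, 0.04, 0.05, 0.06, 0.07, 0.08, 0.09, 0.1, 0.11]
wrist 0.19 [273. 275.] [-0.09, -0.08]
wrist 0.206 [291. 275.] None
dr first [-0.    -0.003 -0.001] then dp [-6.83 -0.04 -0.11]
```

Request:
play_rows --grip '[0.1,0.1,0.1,0.1,0.1,0.1,0.1,0.1]' --dp '[[-2,0,-0.1],[-3,0,0],[-1.8,0,0],[0,0,0],[0,0,1.5],[0,0,2],[0,0,1],[0,0,0]]' --dr '[[0,0,0],[0,0,0],[0,0,0],[0,0,0],[0,0,0],[0,0,0],[0,0,0],[0,0,0]]'

```text
time_s: 14.8
ee_pos: [0.5997, 0.1488, 0.2639]
tcp_rot: [-0.001, -0.009, 1.0, -0.0]
force: [0.1, -0.7, -2.1]
opening: 0.0093
gripper_force: 38.8
```

```bash
python3 - <<'E'
from h import *
pose(); full((.6005,.1485,.245),.018+np.pi)
E
```

```text
t 14.8 p [0.5997 0.1488 0.2639] yaw -3.124 zax [-0.003 -0.001 -1.   ] F [ 0.1 -0.7 -2.1] open 0.0093 g 38.8
dr first [-0.    -0.003 -0.001] then dp [-0.08 -0.03  1.89]
```

Request:
play_rows --grip '[0.1,0.1,0.1,0.1,0.1,0.1]' --dp '[[0,0,0.6],[0,0,0.7],[0,0,0.7],[0,0,0.5],[0,0,0],[0,0,0]]' --dr '[[0,0,0],[0,0,0],[0,0,0],[0,0,0],[0,0,0],[0,0,0]]'

```text
time_s: 15.55
ee_pos: [0.6012, 0.1488, 0.2395]
tcp_rot: [-0.0, -0.008, 1.0, 0.0]
force: [-0.0, 1.6, -0.0]
opening: 0.0095
gripper_force: 39.1
```

```bash
python3 - <<'E'
from h import *
f=[]
for i in range(4): f.append(cap('wrist')['s']['force'])
print(np.round(f,1)); pose(); a=cap('scene')
hsv=cv2.cvtColor(a['img'],cv2.COLOR_RGB2HSV).astype(int); m=((hsv[...,1]<60)&(hsv[...,2]>90))
for sy in (-.14,-.15,-.208,.206):
    r=[]
    for t in np.arange(-.2,.2,.01):
        p=np.array([.604-.018*sy,-.0315+sy*np.cos(t),.211+sy*np.sin(t)]); u,v=np.round(proj(a,p)).astype(int)
        if m[v,u]: r.append(round(float(t),2))
    print(sy,r)
E
```

```text
[[-0.   1.6 -0. ]
 [ 0.6  2.  -0. ]
 [-0.3  0.6 -1.4]
 [-0.4  0.5 -1. ]]
t 15.75 p [0.6012 0.1488 0.2396] yaw -3.125 zax [-0.  0. -1.] F [ 0.1  1.4 -0.2] open 0.0092 g 39.1
-0.14 [-0.15, -0.14, -0.13, -0.12, -0.11, -0.1, -0.09, -0.08, -0.07, -0.06, -0.05, -0.04, -0.03, -0.02, -0.01, 0.0, 0.01, 0.02, 0.03]
-0.15 [-0.2, -0.19, -0.18, -0.17, -0.16, -0.15, -0.14, -0.13, -0.12, -0.11, -0.1, -0.09, -0.08, -0.07, -0.06, -0.05, -0.04, -0.03, -0.02, -0.01, 0.0, 0.01, 0.02, 0.03]
-0.208 [-0.09, -0.08, -0.07, -0.06, -0.05, -0.04, -0.03, -0.02, -0.01, 0.0]
0.206 [-0.2, -0.19, -0.18, -0.17, -0.16, -0.15, -0.14, -0.13]
```

The bar now carries the load (force ≈ 0, bar ≈ −0.05). Release.

Request:
play_rows --grip '[0.1,0.15,0.25,0.35,0.4,0.4,0.4,0.4]' --dp '[[0,0,0.2],[0,0,0],[0,0,0],[0,0,0],[0,0,0],[0,0,-1.5],[0,0,-3],[0,0,-3]]' --dr '[[0,0,0],[0,0,0],[0,0,0],[0,0,0],[0,0,0],[0,0,0],[0,0,0],[0,0,0]]'

```text
time_s: 16.8
ee_pos: [0.6011, 0.1487, 0.3143]
tcp_rot: [-0.0, -0.008, 1.0, 0.0]
force: [0.0, 1.0, -0.7]
opening: 0.0342
gripper_force: 0.0
```

```bash
python3 - <<'E'
from h import *
pose(); full((.458,-.0165,.255),.35+np.pi)
a=cap('scene');b=cap('side');w=cap('wrist')
np.savez('r.npz',a=a['img'],b=b['img'])
def blob(c,p,r=9):
    u,v=np.round(proj(c,p)).astype(int); I=c['img'][v-r:v+r+1,u-r:u+r+1]; h=cv2.cvtColor(I,cv2.COLOR_RGB2HSV).astype(int)
    m=((h[...,1]<50)&(h[...,2]>110)); ys,xs=np.where(m); return (u,v),(u-r+xs.mean(),v-r+ys.mean()),int(m.sum())
# hung tabs: A (LO), D (LI), C (RO); expected tab centre 33.5mm above rod axis
for n,s in (('A',.18),('D',.11),('C',-.18)):
    t=-.08; p=np.array([.604-.018*s,-.0315+s,.211+s*np.sin(t)+.0335]); x,y=blob(a,p),blob(b,p)
    q,e=tri(ray(a,*x[1]),ray(b,*y[1])); print(n,p.round(3),x,y,q.round(3),np.round(e,3))
E
```

```text
t 16.8 p [0.6011 0.1487 0.3143] yaw -3.125 zax [-0. -0. -1.] F [ 0.   1.  -0.7] open 0.0342 g 0.0
dr first [ 0.    -0.    -0.333] then dp [ 19.11 -10.61   5.93]
A [0.601 0.148 0.23 ] ((np.int64(324), np.int64(152)), (np.float64(325.46666666666664), np.float64(154.13333333333333)), 15) ((np.int64(203), np.int64(193)), (np.float64(204.2549019607843), np.float64(191.35294117647058)), 51) [0.604 0.145 0.229] [0.004 0.004]
D [0.602 0.078 0.236] ((np.int64(305), np.int64(168)), (np.float64(307.75), np.float64(165.975)), 40) ((np.int64(212), np.int64(171)), (np.float64(214.6904761904762), np.float64(168.95238095238096)), 84) [0.601 0.081 0.241] [0.006 0.006]
C [ 0.607 -0.212  0.259] ((np.int64(212), np.int64(246)), (np.float64(215.28235294117647), np.float64(242.09411764705882)), 85) ((np.int64(241), np.int64(96)), (np.float64(239.77358490566039), np.float64(96.83018867924528)), 53) [ 0.608 -0.201  0.261] [0.001 0.001]
```

Request:
play_rows --grip '[0.5,0.5,0.5,0.5,0.6,0.6,0.6,0.6]' --dp '[[0,0,0],[0,0,0],[3.7,-2.3,0],[3.7,-2.3,0],[3.7,-2.3,2],[3.7,-2.3,2],[3.75,-2.35,1.9],[0,0,0]]' --dr '[[0,0,-0.15],[0,0,-0.15],[0,0,0],[0,0,0],[0,0,0],[0,0,0],[0,0,0],[0,0,0]]'

```text
time_s: 17.95
ee_pos: [0.4562, -0.0203, 0.2511]
tcp_rot: [-0.004, -0.156, 0.988, 0.0]
force: [-0.7, -0.1, 0.4]
opening: 0.0514
gripper_force: 0.0
```

```bash
python3 - <<'E'
from h import *
for i in range(2): cap('wrist')
pose(); w=cap('wrist'); save(w,'w6r.png'); b=cap('side'); a=cap('scene')
for z in (.18,.168,.144): print(z,np.round((np.array(proj(w,np.array([.458,-.016,z])))-[170,60])*2.2,0))
W=cv2.resize(w['img'][60:330,170:350],None,fx=2.2,fy=2.2)
A=cv2.resize(a['img'][140:290,190:345],None,fx=2.5,fy=2.5,interpolation=cv2.INTER_CUBIC)
B=cv2.resize(b['img'][90:225,185:280],None,fx=1.6,fy=1.6)
M=np.zeros((600,800,3),np.uint8); M[:594,:396]=W[:594]; M[:A.shape[0],400:400+A.shape[1]]=A; M[380:380+B.shape[0],400:400+B.shape[1]]=B
cv2.imwrite('pics/m6.png',M[:,:,::-1])
full((.458,-.016,.166),.3+np.pi)
E
```

```text
t 18.05 p [ 0.4604 -0.019   0.2532] yaw -2.826 zax [-0.001  0.    -1.   ] F [ 0.5 -0.2  0.2] open 0.0509 g 0.0
0.18 [209. 327.]
0.168 [208. 314.]
0.144 [207. 291.]
dr first [-0.     0.001  0.018] then dp [0.32 0.34 8.8 ]
```

View pics/m6.png

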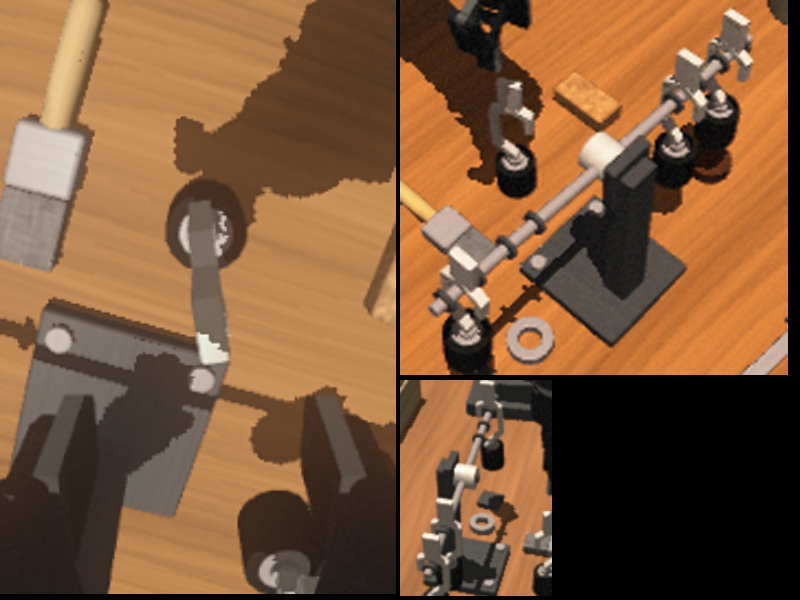

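Three rollers hang correctly; the wrist view shows B's tab centred at (211,325) (predicted (209,327)), turned −0.08 rad. Grip B.

Request:
play_rows --grip '[0.6,0.6,0.6,0.6,0.1,0.1,0.1,0.1]' --dp '[[0,0,0],[0.1,0.37,4],[0,0,3],[0,0,1.7],[0,0,0],[0,0,0],[0,0,0],[0,0,0]]' --dr '[[0,0,-0.08],[0,0,0],[0,0,0],[0,0,0],[0,0,0],[0,0,0],[0,0,0],[0,0,0]]'

```text
time_s: 19.2
ee_pos: [0.4595, -0.0157, 0.1676]
tcp_rot: [0.001, -0.197, 0.98, -0.0]
force: [0.7, -0.1, 3.1]
opening: 0.0093
gripper_force: 39.5
```

```bash
python3 - <<'E'
from h import *
pose(); full((.538,-.1415,.307),.018+np.pi)
E
```

```text
t 19.2 p [ 0.4595 -0.0157  0.1676] yaw -2.745 zax [ 0.002  0.    -1.   ] F [ 0.7 -0.1  3.1] open 0.0093 g 39.5
dr first [-0.     0.002  0.379] then dp [ -7.62 -12.72 -13.94]
```

Request:
play_rows --grip '[0.1,0.1,0.1,0.1,0.1,0.1,0.1,0.1]' --dp '[[0,0,-2.5],[0,0,-4],[0,0,-4],[0,0,-3.5],[-2,-3.3,0],[-2.8,-4.7,0],[-2.8,-4.7,0],[0,0,0]]' --dr '[[0,0,0],[0,0,0.126],[0,0,0.126],[0,0,0.127],[0,0,0],[0,0,0],[0,0,0],[0,0,0]]'

```text
time_s: 20.2
ee_pos: [0.5381, -0.1445, 0.3052]
tcp_rot: [-0.001, -0.007, 1.0, -0.0]
force: [-1.1, 0.1, -3.0]
opening: 0.0093
gripper_force: 39.4
```

```bash
python3 - <<'E'
from h import *
cap('wrist'); pose(); full((.6065,-.1415,.308),.018+np.pi)
E
```

```text
t 20.25 p [ 0.5367 -0.1427  0.3054] yaw -3.127 zax [-0.003  0.001 -1.   ] F [-0.8  0.8 -1.3] open 0.0092 g 39.4
dr first [ 0.001 -0.003 -0.003] then dp [-6.98 -0.   -0.26]
```

Request:
play_rows --grip '[0.1,0.1,0.1,0.1,0.1,0.1,0.1,0.1]' --dp '[[-2,0,-0.2],[-3,0,0],[-2,0,0],[0,0,0],[0,0,1.5],[0,0,2],[0,0,1],[0,0,0]]' --dr '[[0,0,0],[0,0,0],[0,0,0],[0,0,0],[0,0,0],[0,0,0],[0,0,0],[0,0,0]]'

```text
time_s: 21.25
ee_pos: [0.6053, -0.1397, 0.2629]
tcp_rot: [-0.001, -0.009, 1.0, 0.0]
force: [-0.1, -0.4, -2.4]
opening: 0.0094
gripper_force: 39.3
```

```bash
python3 - <<'E'
from h import *
cap('wrist'); pose(); full((.6065,-.1415,.25),.018+np.pi)
E
```

```text
t 21.3 p [ 0.606  -0.1399  0.2637] yaw -3.124 zax [-0.001  0.    -1.   ] F [-0.6 -1.3 -1.5] open 0.009 g 39.3
dr first [ 0.    -0.001 -0.   ] then dp [-0.05 -0.16  1.37]
```

Request:
play_rows --grip '[0.1,0.1,0.1,0.1,0.1,0.1]' --dp '[[0,-0.1,0.4],[0,0,0.5],[0,0,0.4],[0,0,0.1],[0,0,0],[0,0,0]]' --dr '[[0,0,0],[0,0,0],[0,0,0],[0,0,0],[0,0,0],[0,0,0]]'

```text
time_s: 22.05
ee_pos: [0.6069, -0.1414, 0.2496]
tcp_rot: [-0.0, -0.009, 1.0, -0.0]
force: [1.7, -1.2, -0.4]
opening: 0.0092
gripper_force: 39.6
```

```bash
python3 - <<'E'
from h import *
f=[cap('wrist')['s']['force'] for i in range(5)]; print(np.mean(f,0).round(2)); pose()
E
```

```text
[ 1.18 -1.44  0.1 ]
t 22.3 p [ 0.6068 -0.1413  0.2495] yaw -3.124 zax [-0. -0. -1.] F [-0.8 -2.3 -0.1] open 0.0091 g 39.6
```

Load is on the bar (Fz ≈ 0). Release and rise clear.

Request:
play_rows --grip '[0.15,0.25,0.35,0.4,0.4,0.4,0.4,0.4]' --dp '[[0,0,0],[0,0,0],[0,0,0],[0,0,0],[0,0,-1.5],[0,0,-3],[0,0,-3],[3,0,-3]]' --dr '[[0,0,0],[0,0,0],[0,0,0],[0,0,0],[0,0,0],[0,0,0],[0,0,0],[0,0,0]]'

```text
time_s: 23.3
ee_pos: [0.5779, -0.1417, 0.3557]
tcp_rot: [0.0, -0.009, 1.0, -0.0]
force: [-0.4, -0.2, 0.5]
opening: 0.0341
gripper_force: 0.0
```

Request:
play_rows --grip '[0.4,0.4,0.4,0.4,0.4,0.4,0.4,0.4]' --dp '[[4,0,-2],[5,0,0],[5,0,0],[4,0,0],[0,0,0],[0,0,0],[0,0,0],[0,0,0]]' --dr '[[0,0,0],[0,0,0],[0,0,0],[0,0,0],[0,0,0],[0,0,0],[0,0,0],[0,0,0]]'

```text
time_s: 24.3
ee_pos: [0.3976, -0.1449, 0.3743]
tcp_rot: [-0.001, -0.009, 1.0, 0.0]
force: [0.2, 0.4, 0.6]
opening: 0.0337
gripper_force: 0.0
```

Request:
play_rows --grip '[0.4,0.4,0.4,0.4,0.4,0.4,0.4,0.4]' --dp '[[0,0,0],[0,0,0],[0,0,0],[0,0,0],[0,0,0],[0,0,0],[0,0,0],[0,0,0]]' --dr '[[0,0,0],[0,0,0],[0,0,0],[0,0,0],[0,0,0],[0,0,0],[0,0,0],[0,0,0]]'

```text
time_s: 25.3
ee_pos: [0.3968, -0.1449, 0.3746]
tcp_rot: [-0.0, -0.009, 1.0, -0.0]
force: [-0.1, -0.9, 0.8]
opening: 0.0341
gripper_force: 0.0
```

```bash
python3 - <<'E'
from h import *
pose()
a=cap('scene');b=cap('side')
def blob(c,p,r=8):
    u,v=np.round(proj(c,p)).astype(int); I=c['img'][v-r:v+r+1,u-r:u+r+1]; h=cv2.cvtColor(I,cv2.COLOR_RGB2HSV).astype(int)
    m=((h[...,1]<50)&(h[...,2]>110)); ys,xs=np.where(m); return (u-r+xs.mean(),v-r+ys.mean()) if m.any() else None
for n,s in (('LO',.18),('LI',.11),('RI',-.11),('RO',-.18)):
    p=np.array([.604-.018*s,-.0315+s,.211+.0395]); x,y=blob(a,p),blob(b,p); print(n,p.round(3),np.round(proj(a,p)),np.round(proj(b,p)),x and np.round(x),y and np.round(y),tri(ray(a,*x),ray(b,*y))[0].round(3) if x and y else '')
    k=np.array([.604-.018*s,-.0315+s,.104])   # black roller mid-height expected
    for c in (a,b):
        u,v=np.round(proj(c,k)).astype(int); print('   roller px',(u,v),'mean V',c['img'][v-3:v+4,u-3:u+4].mean().round(0))
d=[np.abs(cap('scene')['img'].astype(int)-a['img']).max() for _ in range(2)]; print('motion',d)
E
```

```text
t 25.3 p [ 0.3968 -0.1449  0.3746] yaw -3.124 zax [-0.001 -0.    -1.   ] F [-0.1 -0.9  0.8] open 0.0341 g 0.0
LO [0.601 0.148 0.25 ] [325. 146.] [203. 186.] [325. 143.] [206. 184.] [0.596 0.149 0.258]
   roller px (np.int64(318), np.int64(184)) mean V 59.0
   roller px (np.int64(206), np.int64(229)) mean V 34.0
LI [0.602 0.078 0.25 ] [306. 163.] [212. 166.] [307. 162.] [216. 163.] [0.599 0.078 0.258]
   roller px (np.int64(300), np.int64(200)) mean V 71.0
   roller px (np.int64(214), np.int64(209)) mean V 64.0
RI [ 0.606 -0.142  0.25 ] [237. 225.] [235. 112.] [237. 223.] [236. 109.] [ 0.605 -0.142  0.26 ]
   roller px (np.int64(240), np.int64(258)) mean V 108.0
   roller px (np.int64(235), np.int64(155)) mean V 25.0
RO [ 0.607 -0.212  0.25 ] [212. 248.] [241.  98.] [216. 245.] [240.  95.] [ 0.611 -0.206  0.263]
   roller px (np.int64(218), np.int64(279)) mean V 96.0
   roller px (np.int64(241), np.int64(140)) mean V 63.0
motion [np.int64(37), np.int64(61)]
```

All four tabs stand at the right y and at one height (0.258–0.263), so the bar is level. I'll let it settle a bit more and hand in.

Request:
play_rows --grip '[0.4,0.4,0.4,0.4,0.4,0.4,0.4,0.4]' --dp '[[0,0,0],[0,0,0],[0,0,0],[0,0,0],[0,0,0],[0,0,0],[0,0,0],[0,0,0]]' --dr '[[0,0,0],[0,0,0],[0,0,0],[0,0,0],[0,0,0],[0,0,0],[0,0,0],[0,0,0]]'

```text
time_s: 26.5
ee_pos: [0.3967, -0.1449, 0.3746]
tcp_rot: [-0.0, -0.009, 1.0, -0.0]
force: [-0.8, 0.5, 0.8]
opening: 0.0343
gripper_force: 0.0
```

```bash
python3 -c "
from h import *
a=cap('scene')['img'].astype(int); cap('side'); d=np.abs(cap('scene')['img'].astype(int)-a).max(2); print((d>40).sum())
print(ctrl.hand_in())"
```

```text
0
the job is handed in; nothing more can be done
None
```

I hung the three standing rollers in the bar's free places and handed the job in at about 26.5 s; the hand-in gave no verdict, but the last images showed all four hanging still on a level bar.

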